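Return hydraulic spares to their cut-out foam nests

ROBOT

A 6-joint arm with a two-finger parallel gripper is mounted at the origin on the work surface. World frame = base frame: x ahead of the robot, y to its left, z up, the work surface at z = 0. Lengths are in m, angles in rad, forces in N, time in s.
With the tool pointing down it reaches from about 0.3 to 0.875 m from the base axis. Payload 6.4 kg.
Tool frame: the origin (TCP) lies midway between the tips of the shut fingers; the grasp point (between the pads) lies ctrl.grip_point_offset behind it (ctrl.grip_point_offset is the distance from the TCP to the grasp point, in m); z points along the fingers, y is the direction in which the jaws open and shut (so a half turn about z gives the same grasp; the last joint's range is limited). The gripper opens to 85 mm and grips with 20 to 120 N. Pads are 22 mm wide; open, the fingers measure 114 mm over their backs; the gripper's body (76 mm by 85 mm) begins 54 mm behind the grasp point. The pads swing forward as they close: fully open they stand 13 mm farther back than shut.
Start: joints at [1.1, 0.181, 1.607, -0, 1.354, -0.206], TCP at [0.15, 0.555, 0.231] pointing down, gripper open.
Joint ranges: [-2.99, 2.99], [-0.89, 2.07], [0.3, 2.58], [-1.14, 4.28], [0, 2.63], [-3.12, 3.12]. Speed limits (rad/s): [2.57, 2.57, 3.01, 3.14, 3.14, 3.14].

INTERFACE

Orientations are given as a unit quaternion [w, x, y, z].
In Python, from bench import ctrl, viewer gives the robot as it stands.
- The arm moves only by the shell command python3 -m handwheel 'ROWS' [OPENING]. ROWS is JSON, a list of rows, each an object with "travel": the shift along the tool's x, y, z as a fraction of full scale, a list of three; "dr": the turn, a rotation vector about the tool's x, y, z as a fraction of full scale, a list of three. A call has 1 to 20 rows; each row shifts and turns the pose as measured when the row begins, along the tool's axes as they then stand; what a row does not reach is not made up. Full scale, the value 1, is 150 mm for a shift and 30 degrees for a turn. A row lasts 1/12 s, in which the tool goes at most 41.7 mm and 7.16 degrees, less where a joint would pass 70% of its speed; a pose out of reach is approached as far as the arm can. A call with a number of a shift or a turn outside -1 to 1 is refused whole. A call with a gripper value outside its range is refused whole. OPENING is the opening, from -1 (shut) to 1 (fully open), set as the call begins (- or left out, the last holds). The fingers move at their own pace and stop on an object; the grip force is fixed at half the most. Time passes only in rows, so rows that do not move let the fingers close. It gives the time, the measured TCP pose, the force and the opening at its end, in the units of the state.
- ctrl.get_obs(): the state, without advancing time (a new reading comes with each control period).
- viewer.camera(name): name is "scene" or "top" or "wrist"; returns the picture (420x560x3 uint8, red, green, blue); there is no depth.
- viewer.get_calibration(name): a dict with "camera_matrix" (3x3 intrinsics, pixels), "k1" (the pictures are not rectified: a ray, as slopes to the right and down, at radius r is drawn at 1 + k1 r^2 times it, then the intrinsics apply), "R" (3x3) and "t" (3): a world point X has camera coordinates R X + t. Camera axes: x right, y down, z forward; pixel columns grow to the right and rows downward; lengths in m; the calibration is good to about 2 mm. A picture is of the moment at which its call begins: read the wrist's pose just before it. get_calibration takes no time and is no camera call; for the wrist camera it gives the pose at the moment of the call.
- ctrl.hand_in(): hands the job in, once; it reports no verdict.
The state is a dict: "time_s": time; "q": joint angles; "dq": joint speeds; "joint_efforts": joint torques, N m; "eef_pos": TCP position; "eef_rot": TCP orientation; "wrist_force": force on the tool from outside, world axes, zero at the start; "torque": the same for the moment, N m; "opening": opening from 0.0 (shut) to 1.0 (fully open).
Only numpy, scipy, OpenCV 4.12 (cv2) and the standard library are available. Lean on these libraries where they do the work, as an engineer would, in place of code of your own. Each camera call takes 0.05 s, during which the arm holds its last target. There are 200 camera calls.

TASK

Put the four loose hydraulic spares - white spin-on filter, dark steel hex coupling, aluminium port block and pressure gauge - back into the four black-and-yellow foam nests, each in the one whose cut-out has its shape, sitting flat down on the yellow base, the right way up as they stand now (gauge dial up with its brass stem lying in the slot). Set each one down gently, do not let it drop, and leave the green-coiled solenoid valve standing among them where it is.

Things in the scene. Friction and masses are not known exactly. Their poses are not given: they have to be found in the camera images.
- filter: White spin-on filter can with a blue band, standing on its gasket end: cylinder 64 mm diameter, 88 mm tall, about 300 g. Origin at the centre of its underside, z up.
- coupling: Dark steel hexagonal coupling (hex tube, bore 28 mm) standing on end: 46 mm across flats, 53 mm across corners, 50 mm tall, about 470 g. Origin at the centre of its underside, z up along the bore; its own +x and -x axes point to corners, its +y and -y axes are square to two of the flats.
- port_block: Grey aluminium hydraulic port block with one large round port on top, lying flat: 66 mm along its x, 44 mm along its y, 40 mm tall, about 270 g. Origin at the centre of its underside, z up.
- gauge: Pressure gauge lying on its back, white dial up: round steel case 54 mm diameter, 32 mm tall, about 170 g. A brass stem 14 mm wide leaves the case along the gauge's own +x axis, 4 to 18 mm above the underside, and ends 55 mm from the case axis. Origin at the centre of the case's underside, z up.
- filter_nest: Fixed foam nest for the filter: square slab 125 x 125 mm, 14 mm tall, black on top, with a round cut-out 80 mm in diameter and 10 mm deep that shows the yellow base (yellow surface 4 mm above the slab's underside). Origin at the underside, below the centre of the cut-out, z up.
- coupling_nest: Fixed foam nest for the coupling: square slab 125 x 125 mm, 14 mm tall, black, with a hexagonal cut-out 62 mm across flats and 10 mm deep down to the yellow base (4 mm above the underside). Origin at the underside, below the centre of the cut-out; its own x axis points to a corner of the hexagon, its y axis is square to a flat. The cut-out takes the coupling turned any way.
- block_nest: Fixed foam nest for the port block: square slab 125 x 125 mm, 14 mm tall, black, with a rectangular cut-out 82 mm along its x and 60 mm along its y, 10 mm deep down to the yellow base (4 mm above the underside). Origin at the underside, below the centre of the cut-out. The block fits either way round, its x along the nest's x.
- gauge_nest: Fixed foam nest for the gauge: black slab 125 x 125 mm, 14 mm tall; keyhole cut-out 10 mm deep to the yellow base (4 mm above the underside): a circle 70 mm in diameter and a slot 30 mm wide from it along the nest's own +x axis, ending 67 mm from the circle's centre. Origin at the underside below the circle's centre (the slab reaches from -46 to +79 mm in its x).
- solenoid_valve: Loose solenoid valve, a bystander to be left alone: brass body 58 x 26 mm with a green coil and a black plug on top, 72 mm tall, about 320 g. Origin at the centre of its underside, z up.

How it is judged:
At the end, for the whole second after the job is handed in: Each spare stands in its own nest: its centre within 12 mm of the cut-out's centre, its underside on the yellow base (not more than 3.5 mm above it), upright within 0.08 rad, gauge stem within 0.5 rad of the slot, block within 0.5 rad of the cut-out's length, all at rest (horizontal distance between filter and filter_nest below 0.012 m and z of filter in the frame of filter_nest below 0.0075 m and angle between each of filter, coupling, port_block, gauge's own z axis and vertical below 0.08 rad and linear speed of each of filter, coupling, port_block, gauge below 0.01 m/s and horizontal distance between coupling and coupling_nest below 0.012 m and z of coupling in the frame of coupling_nest below 0.0075 m and horizontal distance between port_block and block_nest below 0.012 m and z of port_block in the frame of block_nest below 0.0075 m and horizontal distance between gauge and gauge_nest below 0.012 m and z of gauge in the frame of gauge_nest below 0.0075 m and angle between the x axis of port_block and the x axis of block_nest, either way round below 0.5 rad and angle between the x axis of gauge and the x axis of gauge_nest, either way round below 0.5 rad); the robot touches nothing.
It fails at once if the solenoid valve is shifted more than 30 mm or tipped (distance of solenoid_valve from where it was at the start of the episode above 0.03 m or angle between solenoid_valve's own z axis and vertical above 0.4 rad).
It fails at once if a spare is dropped or thrown (moves faster than 0.75 m/s while not held, a fall of about 30 mm) ((linear speed of filter above 0.75 m/s and contact force between the fingers and filter below 0.05 N) or (linear speed of coupling above 0.75 m/s and contact force between the fingers and coupling below 0.05 N) or (linear speed of port_block above 0.75 m/s and contact force between the fingers and port_block below 0.05 N) or (linear speed of gauge above 0.75 m/s and contact force between the fingers and gauge below 0.05 N)).
It also fails if it takes over 112 s, if anything falls off the work surface, if the arm or the gripper's body presses on something with over 40 N, if the wrist force passes 120 N, or if a joint passes its speed limit or range.

## Working session

There is one attempt and no reset: what is moved stays moved. The work goes in short steps, Python scripts to look and compute and a shell command to move; the robot and the scene stay as the last step left them, time stands still between calls to the robot, and variables do not carry over. Pictures are saved under pics/ and viewed, about 12 in all and at most 16, crops included, and the job is handed in when it is done.

```bash
mkdir -p pics; ls
python3 - <<'E'
from bench import ctrl, viewer
import cv2,numpy as np
o=ctrl.get_obs();print(o, ctrl.grip_point_offset)
for n in ("top","scene"):
    im=viewer.camera(n);cv2.imwrite(f"pics/{n}0.png",im[:,:,::-1])
    print(n,viewer.get_calibration(n))
E
```

```text
pics
{'time_s': 0.0, 'q': array([ 1.09973517e+00,  1.81574977e-01,  1.60802095e+00,  1.90396251e-05,
        1.35380337e+00, -2.06288310e-01]), 'dq': array([-0.00033275, -0.00014144, -0.00051952, -0.00194427, -0.00018364,
        0.00127451]), 'joint_efforts': array([-1.57850402e-03, -4.44868612e+01, -3.51333046e+01, -4.09917002e-04,
        9.05657391e-03,  1.88316767e-05]), 'eef_pos': array([0.1501821 , 0.55445894, 0.23035883]), 'eef_rot': array([-3.08884147e-04,  1.32002044e-01,  9.91249032e-01, -8.48921642e-04]), 'wrist_force': array([0.46526345, 0.14193539, 0.14246727]), 'torque': array([ 0.01142318, -0.0281741 , -0.03203782]), 'opening': 1.0055166998231448} 0.0187
top {'camera_matrix': array([[481.3540096 ,   0.        , 278.11889978],
       [  0.        , 481.3540096 , 205.11947847],
       [  0.        ,   0.        ,   1.        ]]), 'k1': -0.152567124190343, 'R': array([[-0.00345513, -0.99991177, -0.01282644],
       [-0.99412561,  0.00482212, -0.10812497],
       [ 0.10817728,  0.01237751, -0.99405456]]), 't': array([-0.00166692,  0.50948473,  1.16863941])}
scene {'camera_matrix': array([[384.34034976,   0.        , 274.06589476],
       [  0.        , 384.34034976, 213.42906742],
       [  0.        ,   0.        ,   1.        ]]), 'k1': -0.01369368269075574, 'R': array([[-0.05217047,  0.99860417,  0.00824304],
       [ 0.61975473,  0.03884829, -0.78383346],
       [-0.78305959, -0.0357843 , -0.62091639]]), 't': array([ 0.02462706, -0.29866244,  1.25721893])}
```

View pics/top0.png

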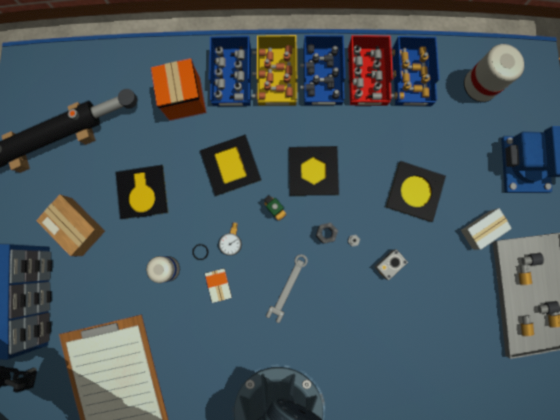

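View pics/scene0.png

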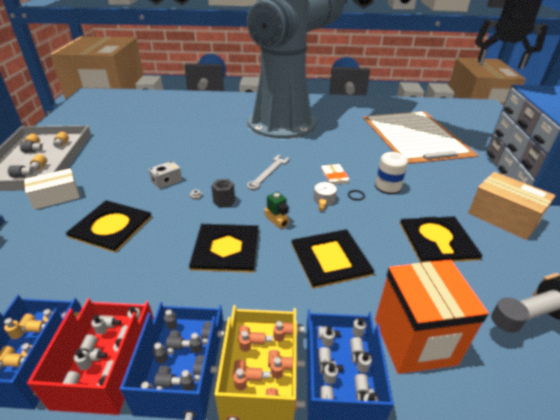

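```bash
cat > h.py <<'E'
import numpy as np, cv2
from bench import ctrl, viewer
def proj(c,X):
    p=np.asarray(X)@c["R"].T+c["t"]; s=p[...,:2]/p[...,2:]
    s=s*(1+c["k1"]*(s**2).sum(-1,keepdims=True)); K=c["camera_matrix"]
    return s*[K[0,0],K[1,1]]+K[:2,2]
def unproj(c,uv,z):
    K=c["camera_matrix"]; d=(np.atleast_2d(uv)-K[:2,2])/[K[0,0],K[1,1]]; s=d.copy()
    for _ in range(20): s=d/(1+c["k1"]*(s**2).sum(-1,keepdims=True))
    r=np.c_[s,np.ones(len(s))]@c["R"]; o=-c["R"].T@c["t"]
    return o+r*((z-o[2])/r[:,2])[:,None]
def ortho(im,c,z,x0,x1,y0,y1,s=.001):
    # row grows with -x, column with -y
    X,Y=np.meshgrid(np.arange(x1,x0,-s),np.arange(y1,y0,-s),indexing="ij")
    m=proj(c,np.stack([X,Y,0*X+z],-1)).astype(np.float32)
    return cv2.remap(im,m[...,0],m[...,1],cv2.INTER_CUBIC)
E
python3 - <<'E'
from h import *
im=cv2.imread("pics/top0.png"); c=viewer.get_calibration("top")
o=ortho(im,c,.014,.25,.65,-.4,.4)
for k in range(100,800,100): cv2.putText(o,f"{.4-k/1000:.1f}",(k,8),0,.3,(255,255,255)); cv2.line(o,(k,0),(k,399),(255,255,255) if 0 else (120,120,120),1)
cv2.imwrite("pics/ortho.png",o)
hsv=cv2.cvtColor(im,cv2.COLOR_BGR2HSV)
m=cv2.inRange(hsv,(20,150,120),(35,255,255))
n,l,st,ce=cv2.connectedComponentsWithStats(m)
for i in range(1,n):
    if st[i,4]>200 and 150<ce[i][1]<220:
        cs=max(cv2.findContours((l==i).astype(np.uint8),cv2.RETR_EXTERNAL,cv2.CHAIN_APPROX_NONE)[0],key=len)[:,0]
        w=unproj(c,cs,.009)[:,:2]; r=cv2.minAreaRect((w*1000).astype(np.float32))
        print(st[i,4],ce[i].round(1),"cent",unproj(c,ce[i],.008)[0].round(4),"rect",r)
        ctr=(w*1000).astype(np.float32); M=cv2.moments(ctr.reshape(-1,1,2))
        print("  far",[(round(float(p[0])),round(float(p[1]))) for p in cv2.approxPolyDP(ctr.reshape(-1,1,2),6,True)[:,0]])
E
```

```text
711 [229.9 164.8] cent [0.616  0.1194 0.008 ] rect ((616.1357421875, 119.05299377441406), (80.35360717773438, 59.005985260009766), 18.872665405273438)
  far [(660, 104), (644, 158), (571, 134), (589, 81)]
484 [312.8 170.5] cent [ 0.6    -0.0922  0.008 ] rect ((599.8508911132812, -91.45291137695312), (58.70402908325195, 64.6632308959961), 89.43959045410156)
  far [(632, -88), (614, -62), (580, -67), (568, -97), (583, -120), (616, -121)]
679 [141.1 194.3] cent [0.5413 0.3492 0.008 ] rect ((547.4519653320312, 347.5873718261719), (66.44612884521484, 98.81614685058594), 89.7947769165039)
  far [(592, 369), (560, 366), (545, 379), (524, 381), (501, 364), (498, 340), (513, 319), (537, 315), (568, 339), (597, 343)]
712 [415.2 191.1] cent [ 0.5459 -0.3544  0.008 ] rect ((545.5783081054688, -354.28656005859375), (77.71212768554688, 74.74078369140625), 44.19196701049805)
  far [(585, -347), (569, -323), (541, -317), (515, -332), (507, -365), (531, -390), (564, -388), (580, -373)]
```

View pics/ortho.png

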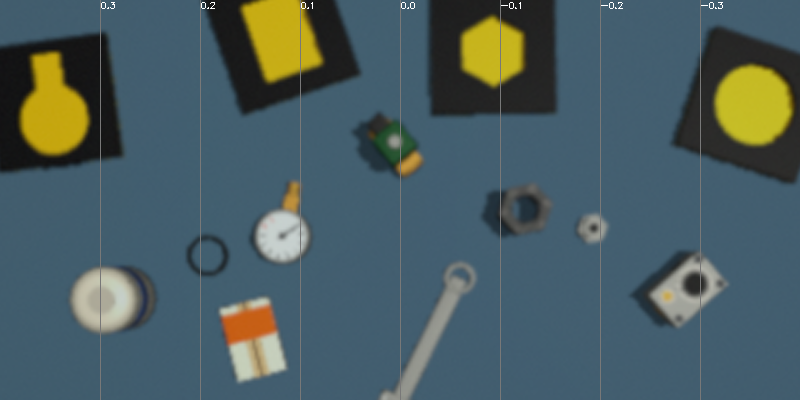

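```bash
cat >> h.py <<'E'
def goto(x,y,z,yaw):
    """shift/turn in row units to TCP target; yaw = world angle (deg) of jaw axis, mod 180; shift is in axes AFTER the turn"""
    from scipy.spatial.transform import Rotation as Ro
    o=ctrl.get_obs(); q=o["eef_rot"]; R=Ro.from_quat(np.r_[q[1:],q[0]]).as_matrix()
    ya=np.degrees(np.arctan2(R[1,1],R[0,1])); d=(yaw-ya+90)%180-90
    a=np.radians(ya+d); ty=np.array([np.cos(a),np.sin(a),0]); tz=np.array([0,0,-1.]); T=np.c_[np.cross(ty,tz),ty,tz]
    D=np.array([x,y,z])-o["eef_pos"]
    rv=Ro.from_matrix(R.T@T).as_rotvec(degrees=True)
    print("t %.2f pos"%o["time_s"],o["eef_pos"].round(4),"jaw %.1f q6 %.2f open %.3f"%(ya,o["q"][5],o["opening"]),"F",o["wrist_force"].round(1))
    print(" shift",(T.T@D/.15).round(3),"mm",(T.T@D*1e3).round(1)," dr",(rv/30).round(3),"alt half turn drz",((rv[2]-np.sign(rv[2])*180)/30).round(2))
E
python3 - <<'E'
from h import *
im=cv2.imread("pics/top0.png"); c=viewer.get_calibration("top"); C=-c["R"].T@c["t"]
def up(col,row,z):
    p=np.array([.65-row/1000,.4-col/1000,.014]); return C+(p-C)*(z-C[2])/(p[2]-C[2])
tiles=[]
for n,col,row,z in (("filter",105,299,.088),("gauge",282,236,.032),("coupling",526,210,.05),("block",688,290,.04),("valve",395,142,.07),("stemend",294,183,.011)):
    p=up(col,row,z); print(n,p.round(4))
    if n in("valve","stemend"):continue
    x,y=p[:2].round(2); t=ortho(im,c,z,x-.06,x+.06,y-.06,y+.06,.0004)[:300,:300]
    cv2.putText(t,f"{n} ctr {x:.2f} {y:.2f}",(5,12),0,.4,(255,255,255)); cv2.line(t,(140,150),(160,150),(0,0,255));cv2.line(t,(150,140),(150,160),(0,0,255)); tiles.append(t)
cv2.imwrite("pics/tiles.png",np.vstack([np.hstack(tiles[:2]),np.hstack(tiles[2:])]))
goto(.35,.275,.2,90)
E
```

```text
filter [0.3528 0.2757 0.088 ]
gauge [0.4135 0.116  0.032 ]
coupling [ 0.4382 -0.1228  0.05  ]
block [ 0.3604 -0.2822  0.04  ]
valve [0.502  0.0039 0.07  ]
stemend [0.4672 0.1063 0.011 ]
t 0.10 pos [0.1502 0.5545 0.2304] jaw 74.8 q6 -0.21 open 0.996 F [-0.1 -1.5  0.2]
 shift [-1.332 -1.863  0.203] mm [-199.8 -279.5   30.4]  dr [-0.003 -0.001 -0.506] alt half turn drz 5.49
```

View pics/tiles.png

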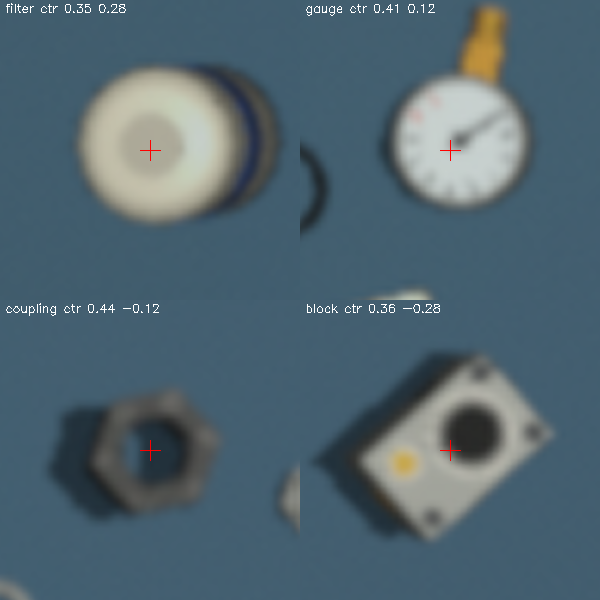

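```bash
python3 -m handwheel '[{"travel":[-0.198,-0.159,0],"dr":[0,0,0]},{"travel":[-0.198,-0.159,0],"dr":[0,0,0]},{"travel":[-0.198,-0.159,0],"dr":[0,0,0]},{"travel":[-0.198,-0.159,0],"dr":[0,0,0]},{"travel":[-0.198,-0.159,0],"dr":[0,0,0]},{"travel":[-0.198,-0.159,0],"dr":[0,0,0]},{"travel":[-0.198,-0.159,0],"dr":[0,0,0]},{"travel":[-0.198,-0.159,0],"dr":[0,0,0]},{"travel":[-0.198,-0.159,0],"dr":[0,0,0]}]' 1; python3 -c "
from h import *
goto(.352,.277,.035,74.8)"
```

```text
time_s: 0.85
eef_pos: [0.3532, 0.2705, 0.2261]
eef_rot: [-0.003, 0.125, 0.992, -0.002]
wrist_force: [1.1, 0.6, -0.1]
opening: 1.0
t 0.85 pos [0.3532 0.2705 0.2261] jaw 75.7 q6 -0.93 open 1.000 F [ 1.1  0.6 -0.1]
 shift [0.019 0.039 1.274] mm [  2.8   5.9 191.1]  dr [-0.009 -0.009  0.029] alt half turn drz -5.97
```

```bash
python3 -m handwheel '[{"travel":[0.019,0.039,0.15],"dr":[-0.009,-0.009,0.029]},{"travel":[0,0,0],"dr":[0,0,0]}]' 1; python3 -c "
from h import *
im=viewer.camera('wrist');c=viewer.get_calibration('wrist')
im=im[:,:,::-1].copy()
t=np.linspace(0,6.28,40)
cv2.polylines(im,[proj(c,np.c_[.352+.032*np.cos(t),.277+.032*np.sin(t),.088+0*t]).astype(int)],True,(0,0,255))
cv2.imwrite('pics/w1.png',im)
goto(.352,.277,.035,74.8)"
```

```text
time_s: 1.02
eef_pos: [0.3573, 0.2698, 0.2036]
eef_rot: [0.002, 0.139, 0.99, -0.001]
wrist_force: [-0.5, -0.9, -0.4]
opening: 1.001
t 1.07 pos [0.3588 0.2703 0.206 ] jaw 74.2 q6 -0.91 open 1.002 F [0.8 0.2 0.4]
 shift [0.055 0.031 1.14 ] mm [  8.3   4.7 171. ]  dr [ 0.001  0.013 -0.021] alt half turn drz 5.98
```

View pics/w1.png

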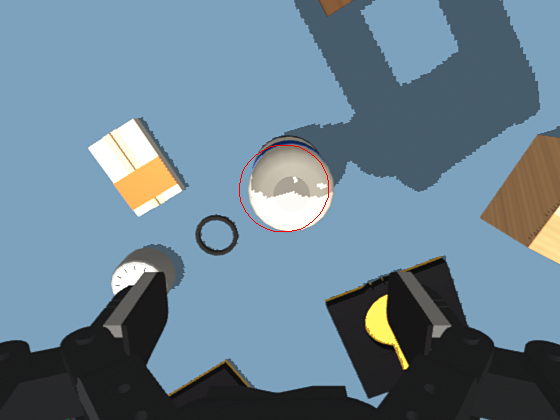

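```bash
python3 -m handwheel '[{"travel":[0.055,0.04,0.2],"dr":[0,0.013,0]},{"travel":[0,0,0.2],"dr":[0,0,0]},{"travel":[0,0,0.1],"dr":[0,0,0]},{"travel":[0,0,0],"dr":[0,0,0]},{"travel":[0,0,0],"dr":[0,0,0]}]' 1; python3 -c "
from h import *
goto(.352,.2785,.035,74.8)"
```

```text
time_s: 1.48
eef_pos: [0.3533, 0.2829, 0.1339]
eef_rot: [0.002, 0.133, 0.991, 0.002]
wrist_force: [0.7, -0.3, 0.0]
opening: 1.001
t 1.48 pos [0.3533 0.2829 0.1339] jaw 74.7 q6 -0.89 open 1.001 F [ 0.7 -0.3  0. ]
 shift [ 0.001 -0.03   0.659] mm [ 0.1 -4.6 98.9]  dr [ 0.008  0.008 -0.003] alt half turn drz 6.0
```

```bash
python3 -m handwheel '[{"travel":[0,-0.03,0],"dr":[0,0,0]},{"travel":[0,0,0.13],"dr":[0,0,0]},{"travel":[0,0,0.16],"dr":[0,0,0]},{"travel":[0,0,0.16],"dr":[0,0,0]},{"travel":[0,0,0.15],"dr":[0,0,0]},{"travel":[0,0,0.06],"dr":[0,0,0]},{"travel":[0,0,0],"dr":[0,0,0]}]' 1; python3 -c "
from h import *
goto(.352,.2785,.035,74.8)"
```

```text
time_s: 2.07
eef_pos: [0.3603, 0.2849, 0.0443]
eef_rot: [0.011, 0.128, 0.992, 0.007]
wrist_force: [-0.6, -0.9, 1.1]
opening: 0.998
t 2.07 pos [0.3603 0.2849 0.0443] jaw 75.3 q6 -0.90 open 0.998 F [-0.6 -0.9  1.1]
 shift [ 0.042 -0.056  0.062] mm [ 6.3 -8.4  9.3]  dr [0.032 0.039 0.016] alt half turn drz -5.98
```

```bash
python3 -m handwheel '[{"travel":[0.042,-0.056,0],"dr":[0.032,0.039,0.016]},{"travel":[0,0,0],"dr":[0,0,0]},{"travel":[0,0,0],"dr":[0,0,0]}]' 1; python3 -c "
from h import *
for i in range(2): goto(.352,.2785,.035,74.8)"
```

```text
time_s: 2.32
eef_pos: [0.3543, 0.2797, 0.048]
eef_rot: [0.002, 0.131, 0.991, 0.001]
wrist_force: [0.3, 0.0, -0.1]
opening: 1.001
t 2.32 pos [0.3543 0.2797 0.048 ] jaw 74.9 q6 -0.90 open 1.001 F [ 0.3  0.  -0.1]
 shift [ 0.012 -0.012  0.086] mm [ 1.9 -1.8 13. ]  dr [0.005 0.007 0.003] alt half turn drz -6.0
t 2.32 pos [0.3543 0.2797 0.048 ] jaw 74.9 q6 -0.90 open 1.001 F [ 0.3  0.  -0.1]
 shift [ 0.012 -0.012  0.086] mm [ 1.9 -1.8 13. ]  dr [0.005 0.007 0.003] alt half turn drz -6.0
```

```bash
python3 -m handwheel '[{"travel":[0.012,-0.012,0.07],"dr":[0.005,0.007,0.003]},{"travel":[0,0,0],"dr":[0,0,0]}]' 1;  python3 -m handwheel '[{"travel":[0,0,0],"dr":[0,0,0]},{"travel":[0,0,0],"dr":[0,0,0]},{"travel":[0,0,0],"dr":[0,0,0]},{"travel":[0,0,0],"dr":[0,0,0]},{"travel":[0,0,0],"dr":[0,0,0]},{"travel":[0,0,0],"dr":[0,0,0]},{"travel":[0,0,0],"dr":[0,0,0]},{"travel":[0,0,0],"dr":[0,0,0]}]' -1; python3 -c "
from h import *
goto(.5455,-.354,.175,74.8)"
```

```text
time_s: 2.48
eef_pos: [0.3544, 0.2796, 0.0394]
eef_rot: [0.003, 0.132, 0.991, 0.001]
wrist_force: [-0.8, 0.8, 0.4]
opening: 0.996
time_s: 3.15
eef_pos: [0.3553, 0.2802, 0.0403]
eef_rot: [0.003, 0.132, 0.991, 0.002]
wrist_force: [-0.3, -0.7, 1.5]
opening: 0.73
t 3.15 pos [0.3553 0.2802 0.0403] jaw 74.9 q6 -0.90 open 0.730 F [-0.3 -0.7  1.5]
 shift [-2.332 -3.748 -0.898] mm [-349.9 -562.1 -134.7]  dr [0.009 0.012 0.002] alt half turn drz -6.0
```

```bash
python3 -m handwheel '[{"travel":[0,0,-0.07],"dr":[0.009,0.012,0]},{"travel":[0,0,-0.15],"dr":[0,0,0]},{"travel":[0,0,-0.18],"dr":[0,0,0]},{"travel":[0,0,-0.18],"dr":[0,0,0]},{"travel":[0,0,-0.18],"dr":[0,0,0]},{"travel":[0,0,-0.1],"dr":[0,0,0]},{"travel":[-0.06,-0.1,0],"dr":[0,0,0]},{"travel":[-0.11,-0.17,0],"dr":[0,0,0]},{"travel":[-0.116,-0.187,0],"dr":[0,0,0]},{"travel":[-0.116,-0.187,0],"dr":[0,0,0]},{"travel":[-0.116,-0.187,0],"dr":[0,0,0]},{"travel":[-0.116,-0.187,0],"dr":[0,0,0]},{"travel":[-0.116,-0.187,0],"dr":[0,0,0]},{"travel":[-0.116,-0.187,0],"dr":[0,0,0]},{"travel":[-0.116,-0.187,0],"dr":[0,0,0]},{"travel":[-0.116,-0.187,0],"dr":[0,0,0]}]'; python3 -c "
from h import *
goto(.5455,-.354,.175,74.8)"
```

```text
time_s: 4.48
eef_pos: [0.4399, -0.0266, 0.1676]
eef_rot: [-0.007, 0.126, 0.992, -0.001]
wrist_force: [0.3, 0.8, -2.5]
opening: 0.727
t 4.48 pos [ 0.4399 -0.0266  0.1676] jaw 75.5 q6 -1.64 open 0.727 F [ 0.3  0.8 -2.5]
 shift [-1.251 -1.922 -0.05 ] mm [-187.7 -288.3   -7.4]  dr [-0.006 -0.024  0.024] alt half turn drz -5.98
```

```bash
python3 -m handwheel '[{"travel":[-0.12,-0.185,-0.03],"dr":[-0.006,-0.024,0.024]},{"travel":[-0.12,-0.185,0],"dr":[0,0,0]},{"travel":[-0.12,-0.185,0],"dr":[0,0,0]},{"travel":[-0.12,-0.185,0],"dr":[0,0,0]},{"travel":[-0.12,-0.185,0],"dr":[0,0,0]},{"travel":[-0.12,-0.185,0],"dr":[0,0,0]},{"travel":[-0.12,-0.185,0],"dr":[0,0,0]},{"travel":[-0.12,-0.185,0],"dr":[0,0,0]},{"travel":[-0.1,-0.15,0],"dr":[0,0,0]},{"travel":[-0.06,-0.1,0],"dr":[0,0,0]},{"travel":[-0.02,-0.04,0],"dr":[0,0,0]},{"travel":[0,0,0],"dr":[0,0,0]}]'; python3 -c "
from h import *
goto(.5455,-.354,.055,74.8)"
```

```text
time_s: 5.48
eef_pos: [0.5318, -0.3481, 0.1595]
eef_rot: [-0.006, 0.137, 0.991, 0.003]
wrist_force: [0.6, -0.6, -3.6]
opening: 0.731
t 5.48 pos [ 0.5318 -0.3481  0.1595] jaw 74.2 q6 -2.06 open 0.731 F [ 0.6 -0.6 -3.6]
 shift [-0.098 -0.014  0.697] mm [-14.8  -2.1 104.5]  dr [ 0.01  -0.024 -0.019] alt half turn drz 5.98
```

```bash
python3 -m handwheel '[{"travel":[-0.1,-0.014,0.1],"dr":[0.01,-0.024,-0.019]},{"travel":[0,0,0.15],"dr":[0,0,0]},{"travel":[0,0,0.15],"dr":[0,0,0]},{"travel":[0,0,0.07],"dr":[0,0,0]},{"travel":[0,0,0],"dr":[0,0,0]},{"travel":[0,0,0],"dr":[0,0,0]}]'; python3 -c "
from h import *
im=viewer.camera('top')[:,:,::-1].copy();c=viewer.get_calibration('top')
im2=viewer.camera('scene')[:,:,::-1].copy();c2=viewer.get_calibration('scene')
goto(.547,-.354,.045,74.8)
z=ctrl.get_obs()['eef_pos'][2]; print(z)
cv2.imwrite('pics/p1.png',cv2.resize(np.hstack([im[110:270,340:500],im2[150:310,20:180]]),None,fx=2.5,fy=2.5,interpolation=2))"
```

```text
time_s: 5.98
eef_pos: [0.5444, -0.3475, 0.0849]
eef_rot: [-0.002, 0.131, 0.991, 0.002]
wrist_force: [0.0, 0.8, -3.1]
opening: 0.729
t 6.08 pos [ 0.5449 -0.3482  0.0859] jaw 75.0 q6 -2.06 open 0.727 F [-0.3  0.6 -2.8]
 shift [-0.024 -0.034  0.272] mm [-3.6 -5.1 40.9]  dr [ 0.006 -0.005  0.005] alt half turn drz -5.99
0.08587172739153641
```

View pics/p1.png

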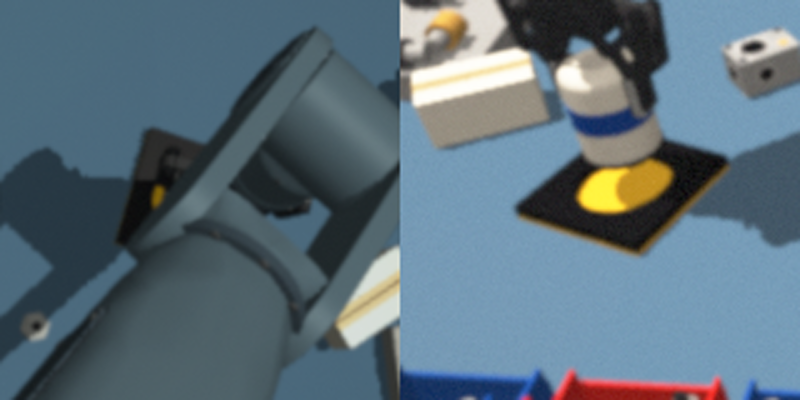

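```bash
python3 -m handwheel '[{"travel":[-0.024,-0.034,0],"dr":[0.006,-0.005,0.005]},{"travel":[0,0,0.06],"dr":[0,0,0]},{"travel":[0,0,0.08],"dr":[0,0,0]},{"travel":[0,0,0.06],"dr":[0,0,0]},{"travel":[0,0,0.02],"dr":[0,0,0]},{"travel":[0,0,0],"dr":[0,0,0]},{"travel":[0,0,0],"dr":[0,0,0]}]'; python3 -c "
from h import *
goto(.547,-.354,.0445,74.8)"
```

```text
time_s: 6.67
eef_pos: [0.5494, -0.3567, 0.0541]
eef_rot: [0.003, 0.132, 0.991, -0.002]
wrist_force: [1.0, 0.0, -2.7]
opening: 0.729
t 6.67 pos [ 0.5494 -0.3567  0.0541] jaw 74.8 q6 -2.06 open 0.729 F [ 1.   0.  -2.7]
 shift [0.02  0.013 0.064] mm [3.1 2.  9.6]  dr [-0.007  0.013 -0.001] alt half turn drz 6.0
```

```bash
python3 -m handwheel '[{"travel":[0.02,0.013,0.02],"dr":[-0.007,0.013,0]},{"travel":[0,0,0.02],"dr":[0,0,0]},{"travel":[0,0,0.012],"dr":[0,0,0]},{"travel":[0,0,0],"dr":[0,0,0]},{"travel":[0,0,0],"dr":[0,0,0]}]'; python3 -c "
from h import *
goto(.547,-.354,.0445,74.8)"
```

```text
time_s: 7.08
eef_pos: [0.5469, -0.3538, 0.0456]
eef_rot: [-0.0, 0.132, 0.991, 0.0]
wrist_force: [0.3, -0.2, -3.2]
opening: 0.729
t 7.08 pos [ 0.5469 -0.3538  0.0456] jaw 74.8 q6 -2.06 open 0.729 F [ 0.3 -0.2 -3.2]
 shift [-0.001 -0.001  0.007] mm [-0.2 -0.2  1.1]  dr [ 0.001 -0.001 -0.001] alt half turn drz 6.0
```

Excellent. One more millimetre, then open partially and lift off.

```bash
python3 -m handwheel '[{"travel":[0,0,0.01],"dr":[0,0,0]},{"travel":[0,0,0.003],"dr":[0,0,0]},{"travel":[0,0,0],"dr":[0,0,0]}]'; python3 -m handwheel '[{"travel":[0,0,0],"dr":[0,0,0]},{"travel":[0,0,0],"dr":[0,0,0]},{"travel":[0,0,0],"dr":[0,0,0]},{"travel":[0,0,0],"dr":[0,0,0]},{"travel":[0,0,0],"dr":[0,0,0]},{"travel":[0,0,0],"dr":[0,0,0]}]' 1;  python3 -c "
from h import *
goto(.547,-.354,.16,74.8)"
```

```text
time_s: 7.33
eef_pos: [0.5474, -0.3542, 0.0445]
eef_rot: [0.0, 0.132, 0.991, -0.0]
wrist_force: [-0.5, -0.4, -3.0]
opening: 0.729
time_s: 7.83
eef_pos: [0.5492, -0.3559, 0.0472]
eef_rot: [0.003, 0.132, 0.991, -0.002]
wrist_force: [-0.2, -0.7, 0.5]
opening: 1.003
t 7.83 pos [ 0.5492 -0.3559  0.0472] jaw 74.8 q6 -2.06 open 1.003 F [-0.2 -0.7  0.5]
 shift [ 0.018  0.008 -0.752] mm [   2.7    1.3 -112.8]  dr [-0.006  0.011 -0.   ] alt half turn drz 6.0
```

```bash
python3 -m handwheel '[{"travel":[0.018,0.008,-0.05],"dr":[-0.006,0.011,0]},{"travel":[0,0,-0.15],"dr":[0,0,0]},{"travel":[0,0,-0.2],"dr":[0,0,0]},{"travel":[0,0,-0.2],"dr":[0,0,0]},{"travel":[0,0,-0.1],"dr":[0,0,0]},{"travel":[0,0,-0.04],"dr":[0,0,0]}]';  python3 -c "
from h import *
goto(.3608,-.2828,.13,40.5)"
```

```text
time_s: 8.33
eef_pos: [0.5442, -0.3517, 0.1612]
eef_rot: [-0.004, 0.132, 0.991, 0.003]
wrist_force: [0.3, -0.3, 0.1]
opening: 0.998
t 8.33 pos [ 0.5442 -0.3517  0.1612] jaw 74.8 q6 -2.06 open 0.998 F [ 0.3 -0.3  0.1]
 shift [ 1.143 -0.632  0.208] mm [171.5 -94.7  31.2]  dr [ 0.004 -0.019  1.143] alt half turn drz -4.86
```

```bash
python3 -m handwheel '[{"travel":[0,0,0],"dr":[0.004,-0.019,0.2]},{"travel":[0,0,0],"dr":[0,0,0.23]},{"travel":[0,0,0],"dr":[0,0,0.23]},{"travel":[0,0,0],"dr":[0,0,0.23]},{"travel":[0,0,0],"dr":[0,0,0.2]},{"travel":[0.1,-0.05,0],"dr":[0,0,0.05]},{"travel":[0.21,-0.12,0],"dr":[0,0,0]},{"travel":[0.21,-0.12,0],"dr":[0,0,0]},{"travel":[0.21,-0.12,0],"dr":[0,0,0]},{"travel":[0.21,-0.12,0],"dr":[0,0,0]},{"travel":[0.15,-0.08,0],"dr":[0,0,0]},{"travel":[0.05,-0.02,0],"dr":[0,0,0]},{"travel":[0,0,0],"dr":[0,0,0]}]';  python3 -c "
from h import *
goto(.3608,-.2828,.013,40.5)"
```

```text
time_s: 9.42
eef_pos: [0.3546, -0.2726, 0.1595]
eef_rot: [0.0, 0.431, 0.902, 0.002]
wrist_force: [-0.2, -1.1, 0.3]
opening: 0.998
t 9.42 pos [ 0.3546 -0.2726  0.1595] jaw 39.0 q6 -1.61 open 0.998 F [-0.2 -1.1  0.3]
 shift [-0.078 -0.013  0.977] mm [-11.8  -1.9 146.5]  dr [ 0.006 -0.002 -0.051] alt half turn drz 5.95
```

```bash
python3 -m handwheel '[{"travel":[-0.078,-0.013,0],"dr":[0.006,-0.002,-0.051]},{"travel":[0,0,0.1],"dr":[0,0,0]},{"travel":[0,0,0.2],"dr":[0,0,0]},{"travel":[0,0,0.2],"dr":[0,0,0]},{"travel":[0,0,0.1],"dr":[0,0,0]},{"travel":[0,0,0],"dr":[0,0,0]},{"travel":[0,0,0],"dr":[0,0,0]}]';  python3 -c "
from h import *
im=viewer.camera('wrist')[:,:,::-1].copy();c=viewer.get_calibration('wrist')
a=np.radians(-49.5);R=np.array([[np.cos(a),-np.sin(a)],[np.sin(a),np.cos(a)]])
P=np.array([[33,22],[-33,22],[-33,-22],[33,-22]])/1000@R.T+[.3608,-.2828]
cv2.polylines(im,[proj(c,np.c_[P,0*P[:,:1]+.04]).astype(int)],True,(0,0,255))
cv2.imwrite('pics/w2.png',im)
goto(.3608,-.2828,.012,40.5)"
```

```text
time_s: 10.0
eef_pos: [0.3649, -0.2871, 0.0686]
eef_rot: [0.004, 0.418, 0.908, -0.002]
wrist_force: [0.5, 0.4, 0.4]
opening: 1.0
t 10.05 pos [ 0.3649 -0.2872  0.0689] jaw 40.5 q6 -1.63 open 1.000 F [-0.7  0.4 -0.1]
 shift [ 0.04  -0.002  0.379] mm [ 5.9 -0.3 56.9]  dr [0.    0.016 0.001] alt half turn drz -6.0
```

View pics/w2.png

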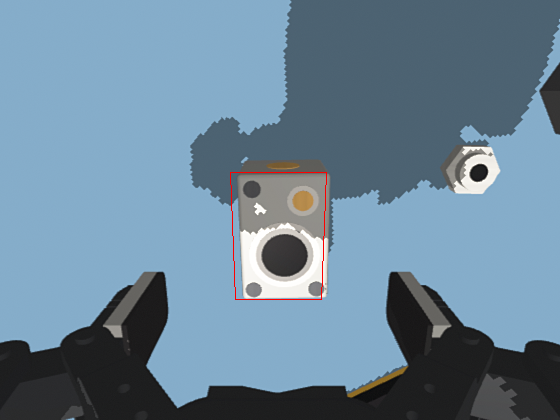

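```bash
python3 -m handwheel '[{"travel":[0.04,0,0],"dr":[0,0.016,0]},{"travel":[0,0,0.08],"dr":[0,0,0]},{"travel":[0,0,0.12],"dr":[0,0,0]},{"travel":[0,0,0.1],"dr":[0,0,0]},{"travel":[0,0,0.03],"dr":[0,0,0]},{"travel":[0,0,0],"dr":[0,0,0]},{"travel":[0,0,0],"dr":[0,0,0]}]';  python3 -c "
from h import *
goto(.3608,-.2828,.012,40.5)"
```

```text
time_s: 10.63
eef_pos: [0.3656, -0.2874, 0.0268]
eef_rot: [0.006, 0.418, 0.908, -0.003]
wrist_force: [0.3, -0.2, 0.8]
opening: 1.0
t 10.63 pos [ 0.3656 -0.2874  0.0268] jaw 40.6 q6 -1.63 open 1.000 F [ 0.3 -0.2  0.8]
 shift [ 0.044 -0.004  0.098] mm [ 6.6 -0.7 14.8]  dr [-0.001  0.026  0.003] alt half turn drz -6.0
```

```bash
python3 -m handwheel '[{"travel":[0.044,-0.004,0.05],"dr":[0,0.026,0.003]},{"travel":[0,0,0.02],"dr":[0,0,0]},{"travel":[0.005,0,0.025],"dr":[0,0.002,0]},{"travel":[0,0,0],"dr":[0,0,0]}]' 1;  python3 -c "
from h import *
goto(.3608,-.2828,.012,40.5)"
```

```text
time_s: 10.97
eef_pos: [0.3615, -0.2837, 0.0144]
eef_rot: [0.001, 0.419, 0.908, -0.001]
wrist_force: [-0.1, -0.4, -0.2]
opening: 1.005
t 10.97 pos [ 0.3615 -0.2837  0.0144] jaw 40.5 q6 -1.63 open 1.005 F [-0.1 -0.4 -0.2]
 shift [0.007 0.    0.016] mm [1.1 0.1 2.4]  dr [-0.002  0.005  0.   ] alt half turn drz -6.0
```

```bash
python3 -m handwheel '[{"travel":[0.007,0,0.013],"dr":[0,0.005,0]},{"travel":[0,0,0],"dr":[0,0,0]},{"travel":[0,0,0],"dr":[0,0,0]},{"travel":[0,0,0],"dr":[0,0,0]},{"travel":[0,0,0],"dr":[0,0,0]},{"travel":[0,0,0],"dr":[0,0,0]},{"travel":[0,0,0],"dr":[0,0,0]},{"travel":[0,0,0],"dr":[0,0,0]},{"travel":[0,0,0],"dr":[0,0,0]},{"travel":[0,0,0],"dr":[0,0,0]},{"travel":[0,0,0],"dr":[0,0,0]}]' -1;  python3 -c "
from h import *
goto(.616,.119,.16,18.5+90)"
```

```text
time_s: 11.88
eef_pos: [0.3611, -0.283, 0.0128]
eef_rot: [0.0, 0.419, 0.908, -0.0]
wrist_force: [0.1, -0.1, -0.6]
opening: 0.5
t 11.88 pos [ 0.3611 -0.283   0.0128] jaw 40.5 q6 -1.63 open 0.500 F [ 0.1 -0.1 -0.6]
 shift [-2.462  2.002 -0.981] mm [-369.3  300.3 -147.2]  dr [-2.000e-03 -0.000e+00 -2.266e+00] alt half turn drz 3.73
```

```bash
python3 -m handwheel '[{"travel":[0,0,-0.05],"dr":[0,0,0]},{"travel":[0,0,-0.12],"dr":[0,0,-0.1]},{"travel":[0,0,-0.15],"dr":[0,0,-0.22]},{"travel":[0,0,-0.15],"dr":[0,0,-0.23]},{"travel":[0,0,-0.15],"dr":[0,0,-0.23]},{"travel":[0,0,-0.15],"dr":[0,0,-0.23]},{"travel":[0,0,-0.1],"dr":[0,0,-0.23]},{"travel":[0,0,-0.05],"dr":[0,0,-0.23]},{"travel":[0,0,0],"dr":[0,0,-0.23]},{"travel":[0,0,0],"dr":[0,0,-0.23]},{"travel":[0,0,0],"dr":[0,0,-0.2]},{"travel":[0,0,0],"dr":[0,0,-0.1]},{"travel":[0,0,0],"dr":[0,0,0]}]';  python3 -c "
from h import *
goto(.616,.119,.15,18.5+90)"
```

```text
time_s: 12.97
eef_pos: [0.3578, -0.2792, 0.1603]
eef_rot: [-0.002, -0.176, 0.984, 0.002]
wrist_force: [-0.3, 0.6, -2.3]
opening: 0.503
t 12.97 pos [ 0.3578 -0.2792  0.1603] jaw 110.2 q6 -2.85 open 0.503 F [-0.3  0.6 -2.3]
 shift [-2.475  1.971  0.069] mm [-371.2  295.7   10.3]  dr [ 0.011 -0.007  0.058] alt half turn drz -5.94
```

```bash
python3 -m handwheel '[{"travel":[-0.1,0.08,0],"dr":[0.011,-0.007,0.058]},{"travel":[-0.18,0.143,0],"dr":[0,0,0]},{"travel":[-0.18,0.143,0],"dr":[0,0,0]},{"travel":[-0.18,0.143,0],"dr":[0,0,0]},{"travel":[-0.18,0.143,0],"dr":[0,0,0]},{"travel":[-0.18,0.143,0],"dr":[0,0,0]},{"travel":[-0.18,0.143,0],"dr":[0,0,0]},{"travel":[-0.18,0.143,0],"dr":[0,0,0]},{"travel":[-0.18,0.143,0],"dr":[0,0,0]},{"travel":[-0.18,0.143,0],"dr":[0,0,0]},{"travel":[-0.18,0.143,0],"dr":[0,0,0]},{"travel":[-0.18,0.143,0],"dr":[0,0,0]},{"travel":[-0.18,0.143,0],"dr":[0,0,0]},{"travel":[-0.12,0.1,0],"dr":[0,0,0]},{"travel":[-0.05,0.04,0],"dr":[0,0,0]},{"travel":[0,0,0],"dr":[0,0,0]}]';  python3 -c "
from h import *
goto(.616,.119,.05,18.5+90)"
```

```text
time_s: 14.3
eef_pos: [0.6244, 0.1271, 0.1592]
eef_rot: [-0.003, -0.14, 0.99, -0.001]
wrist_force: [-1.5, -0.8, -2.6]
opening: 0.503
t 14.30 pos [0.6244 0.1271 0.1592] jaw 106.2 q6 -1.84 open 0.503 F [-1.5 -0.8 -2.6]
 shift [ 0.07  -0.033  0.728] mm [ 10.5  -5.  109.2]  dr [-0.    -0.012 -0.078] alt half turn drz 5.92
```

```bash
python3 -m handwheel '[{"travel":[0.07,-0.033,0],"dr":[0,-0.012,-0.078]},{"travel":[0,0,0.1],"dr":[0,0,0]},{"travel":[0,0,0.2],"dr":[0,0,0]},{"travel":[0,0,0.2],"dr":[0,0,0]},{"travel":[0,0,0.13],"dr":[0,0,0]},{"travel":[0,0,0.05],"dr":[0,0,0]},{"travel":[0,0,0],"dr":[0,0,0]},{"travel":[0,0,0],"dr":[0,0,0]}]';  python3 -c "
from h import *
goto(.616,.119,.017,18.5+90)"
```

```text
time_s: 14.97
eef_pos: [0.6115, 0.1116, 0.0553]
eef_rot: [-0.002, -0.156, 0.988, -0.002]
wrist_force: [0.7, 0.3, -2.3]
opening: 0.5
t 14.97 pos [0.6115 0.1116 0.0553] jaw 108.0 q6 -1.89 open 0.500 F [ 0.7  0.3 -2.3]
 shift [-0.044  0.037  0.255] mm [-6.7  5.6 38.3]  dr [-0.005 -0.008 -0.017] alt half turn drz 5.98
```

```bash
python3 -m handwheel '[{"travel":[-0.044,0.037,0],"dr":[-0.005,-0.008,-0.017]},{"travel":[0,0,0.05],"dr":[0,0,0]},{"travel":[0,0,0.07],"dr":[0,0,0]},{"travel":[0,0,0.03],"dr":[0,0,0]},{"travel":[0,0,0],"dr":[0,0,0]},{"travel":[0,0,0],"dr":[0,0,0]}]';  python3 -c "
from h import *
im2=viewer.camera('scene')[:,:,::-1]
cv2.imwrite('pics/p2.png',cv2.resize(im2[190:310,270:430],None,fx=3,fy=3,interpolation=2))
goto(.616,.119,.017,18.5+90)"
```

```text
time_s: 15.47
eef_pos: [0.6205, 0.1191, 0.0365]
eef_rot: [0.005, -0.161, 0.987, -0.001]
wrist_force: [-0.1, -0.2, -1.9]
opening: 0.503
t 15.52 pos [0.6203 0.1191 0.0364] jaw 108.5 q6 -1.89 open 0.503 F [-0.6  0.3 -2.8]
 shift [0.027 0.009 0.13 ] mm [ 4.1  1.3 19.4]  dr [-0.005  0.017 -0.   ] alt half turn drz 6.0
```

View pics/p2.png

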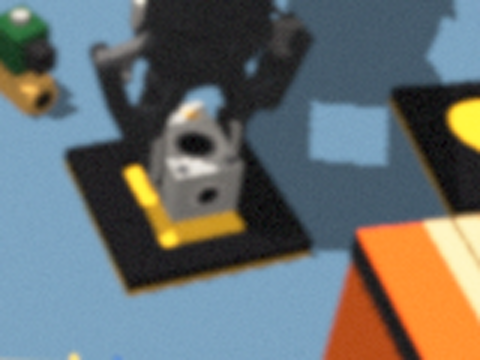

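```bash
python3 -m handwheel '[{"travel":[0.027,0.009,0],"dr":[-0.005,0.017,0]},{"travel":[0,0,0.03],"dr":[0,0,0]},{"travel":[0,0,0.03],"dr":[0,0,0]},{"travel":[0,0,0.015],"dr":[0,0,0]},{"travel":[0,0,0],"dr":[0,0,0]},{"travel":[0,0,0],"dr":[0,0,0]}]';  python3 -c "
from h import *
goto(.616,.119,.017,18.5+90)"
```

```text
time_s: 16.02
eef_pos: [0.6159, 0.1191, 0.0246]
eef_rot: [-0.0, -0.161, 0.987, -0.0]
wrist_force: [-0.3, 0.3, -2.6]
opening: 0.502
t 16.02 pos [0.6159 0.1191 0.0246] jaw 108.5 q6 -1.89 open 0.502 F [-0.3  0.3 -2.6]
 shift [-0.001 -0.001  0.051] mm [-0.1 -0.1  7.6]  dr [ 0.    -0.001  0.   ] alt half turn drz -6.0
```

```bash
python3 -m handwheel '[{"travel":[0,0,0.02],"dr":[0,0,0]},{"travel":[0,0,0.015],"dr":[0,0,0]},{"travel":[0,0,0.01],"dr":[0,0,0]},{"travel":[0,0,0.008],"dr":[0,0,0]},{"travel":[0,0,0],"dr":[0,0,0]},{"travel":[0,0,0],"dr":[0,0,0]}]';  python3 -c "
from h import *
goto(.616,.119,.017,18.5+90)"
```

```text
time_s: 16.52
eef_pos: [0.6165, 0.1191, 0.017]
eef_rot: [0.0, -0.161, 0.987, -0.0]
wrist_force: [0.8, 0.3, -2.1]
opening: 0.503
t 16.52 pos [0.6165 0.1191 0.017 ] jaw 108.5 q6 -1.89 open 0.503 F [ 0.8  0.3 -2.1]
 shift [0.004 0.001 0.   ] mm [0.5 0.1 0. ]  dr [-0.001  0.001  0.   ] alt half turn drz -6.0
```

```bash
python3 -m handwheel '[{"travel":[0,0,0],"dr":[0,0,0]},{"travel":[0,0,0],"dr":[0,0,0]},{"travel":[0,0,0],"dr":[0,0,0]},{"travel":[0,0,0],"dr":[0,0,0]},{"travel":[0,0,0],"dr":[0,0,0]},{"travel":[0,0,0],"dr":[0,0,0]},{"travel":[0,0,0],"dr":[0,0,0]}]' 1; python3 -m handwheel '[{"travel":[0,0,-0.05],"dr":[0,0,0]},{"travel":[0,0,-0.13],"dr":[0,0,0]},{"travel":[0,0,-0.2],"dr":[0,0,0]},{"travel":[0,0,-0.2],"dr":[0,0,0.1]},{"travel":[0,0,-0.2],"dr":[0,0,0.22]},{"travel":[0,0,-0.1],"dr":[0,0,0.23]},{"travel":[0,0,-0.03],"dr":[0,0,0.23]},{"travel":[0,0,0],"dr":[0,0,0.23]},{"travel":[0,0,0],"dr":[0,0,0.15]},{"travel":[0,0,0],"dr":[0,0,0.08]},{"travel":[0,0,0],"dr":[0,0,0]}]';  python3 -c "
from h import *
goto(.44,-.122,.15,70)"
```

```text
time_s: 17.1
eef_pos: [0.6185, 0.1191, 0.0187]
eef_rot: [0.002, -0.161, 0.987, -0.0]
wrist_force: [0.4, 0.2, 1.0]
opening: 0.998
time_s: 18.02
eef_pos: [0.618, 0.1192, 0.1687]
eef_rot: [0.004, 0.177, 0.984, 0.001]
wrist_force: [0.1, 0.8, 0.3]
opening: 1.001
t 18.02 pos [0.618  0.1192 0.1687] jaw 69.6 q6 -1.21 open 1.001 F [0.1 0.8 0.3]
 shift [ 0.565 -1.917  0.125] mm [  84.8 -287.5   18.7]  dr [ 0.006  0.015 -0.013] alt half turn drz 5.99
```

```bash
python3 -m handwheel '[{"travel":[0.03,-0.1,0],"dr":[0.006,0.015,-0.013]},{"travel":[0.06,-0.21,0],"dr":[0,0,0]},{"travel":[0.068,-0.23,0],"dr":[0,0,0]},{"travel":[0.068,-0.23,0],"dr":[0,0,0]},{"travel":[0.068,-0.23,0],"dr":[0,0,0]},{"travel":[0.068,-0.23,0],"dr":[0,0,0]},{"travel":[0.068,-0.23,0],"dr":[0,0,0]},{"travel":[0.068,-0.23,0],"dr":[0,0,0]},{"travel":[0.04,-0.14,0],"dr":[0,0,0]},{"travel":[0.02,-0.06,0],"dr":[0,0,0]},{"travel":[0,0,0],"dr":[0,0,0]},{"travel":[0,0,0],"dr":[0,0,0]}]';  python3 -c "
from h import *
goto(.44,-.122,.05,70)"
```

```text
time_s: 19.02
eef_pos: [0.4372, -0.1281, 0.1723]
eef_rot: [0.004, 0.162, 0.987, -0.0]
wrist_force: [-0.0, 0.3, -0.5]
opening: 1.0
t 19.02 pos [ 0.4372 -0.1281  0.1723] jaw 71.3 q6 -1.79 open 1.000 F [-0.   0.3 -0.5]
 shift [-0.004  0.044  0.815] mm [ -0.6   6.7 122.3]  dr [0.001 0.014 0.045] alt half turn drz -5.96
```

```bash
python3 -m handwheel '[{"travel":[0,0.044,0],"dr":[0,0.014,0.045]},{"travel":[0,0,0.1],"dr":[0,0,0]},{"travel":[0,0,0.2],"dr":[0,0,0]},{"travel":[0,0,0.15],"dr":[0,0,0]},{"travel":[0,0,0.06],"dr":[0,0,0]},{"travel":[0,0,0],"dr":[0,0,0]},{"travel":[0,0,0],"dr":[0,0,0]}]';  python3 -c "
from h import *
im=viewer.camera('wrist')[:,:,::-1].copy();c=viewer.get_calibration('wrist')
a=np.radians(-20+60*np.arange(6))
cv2.polylines(im,[proj(c,np.c_[.44+.0266*np.cos(a),-.122+.0266*np.sin(a),0*a+.05]).astype(int)],True,(0,0,255))
cv2.imwrite('pics/w3.png',im)
goto(.44,-.122,.015,70)"
```

```text
time_s: 19.6
eef_pos: [0.4452, -0.1179, 0.0965]
eef_rot: [0.003, 0.169, 0.986, -0.0]
wrist_force: [0.0, 0.7, -0.3]
opening: 1.001
t 19.65 pos [ 0.4453 -0.118   0.0968] jaw 70.5 q6 -1.75 open 0.996 F [-0.9  0.8 -0.5]
 shift [ 0.024 -0.037  0.545] mm [ 3.6 -5.6 81.8]  dr [0.002 0.014 0.018] alt half turn drz -5.98
```

View pics/w3.png

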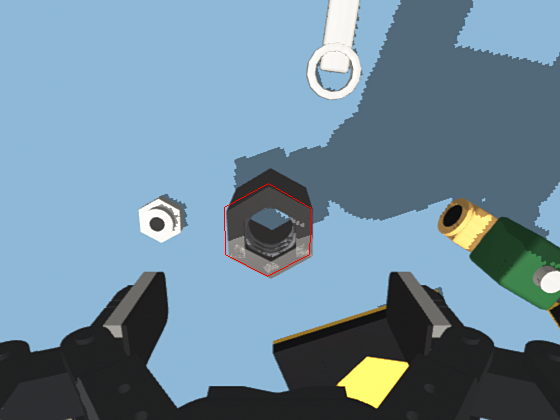

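```bash
python3 -m handwheel '[{"travel":[0.024,-0.03,0],"dr":[0,0.014,0.018]},{"travel":[0,0,0.1],"dr":[0,0,0]},{"travel":[0.01,0,0.16],"dr":[0,0.005,0]},{"travel":[0.01,0,0.12],"dr":[0,0.005,0]},{"travel":[0,0,0.05],"dr":[0,0,0]},{"travel":[0,0,0],"dr":[0,0,0]},{"travel":[0,0,0],"dr":[0,0,0]}]';  python3 -c "
from h import *
goto(.44,-.122,.015,70)"
```

```text
time_s: 20.23
eef_pos: [0.4439, -0.1246, 0.0394]
eef_rot: [0.004, 0.174, 0.985, -0.002]
wrist_force: [0.6, -1.1, -0.2]
opening: 1.0
t 20.23 pos [ 0.4439 -0.1246  0.0394] jaw 69.9 q6 -1.75 open 1.000 F [ 0.6 -1.1 -0.2]
 shift [0.03  0.007 0.163] mm [ 4.5  1.1 24.4]  dr [-0.005  0.017 -0.002] alt half turn drz 6.0
```

```bash
python3 -m handwheel '[{"travel":[0.03,0.007,0.05],"dr":[-0.005,0.017,0]},{"travel":[0.004,0,0.06],"dr":[0,0.002,0]},{"travel":[0.004,0,0.04],"dr":[0,0.002,0]},{"travel":[0,0,0.02],"dr":[0,0,0]},{"travel":[0,0,0],"dr":[0,0,0]}]'; python3 -m handwheel '[{"travel":[0,0,0],"dr":[0,0,0]},{"travel":[0,0,0],"dr":[0,0,0]},{"travel":[0,0,0],"dr":[0,0,0]},{"travel":[0,0,0],"dr":[0,0,0]},{"travel":[0,0,0],"dr":[0,0,0]},{"travel":[0,0,0],"dr":[0,0,0]},{"travel":[0,0,0],"dr":[0,0,0]},{"travel":[0,0,0],"dr":[0,0,0]},{"travel":[0,0,0],"dr":[0,0,0]},{"travel":[0,0,0],"dr":[0,0,0]}]' -1; python3 -c "
from h import *
goto(.6,-.092,.15,90)"
```

```text
time_s: 20.65
eef_pos: [0.4412, -0.1232, 0.0152]
eef_rot: [0.002, 0.174, 0.985, -0.001]
wrist_force: [0.6, 0.3, 0.1]
opening: 0.998
time_s: 21.48
eef_pos: [0.4415, -0.123, 0.0154]
eef_rot: [0.002, 0.174, 0.985, -0.001]
wrist_force: [0.9, -0.3, -1.1]
opening: 0.532
t 21.48 pos [ 0.4415 -0.123   0.0154] jaw 69.9 q6 -1.75 open 0.532 F [ 0.9 -0.3 -1.1]
 shift [-1.057  0.207 -0.897] mm [-158.5   31.  -134.6]  dr [-0.003  0.007 -0.668] alt half turn drz 5.33
```

```bash
python3 -m handwheel '[{"travel":[0,0,-0.05],"dr":[0,0.007,0]},{"travel":[0,0,-0.12],"dr":[0,0,-0.1]},{"travel":[0,0,-0.18],"dr":[0,0,-0.2]},{"travel":[0,0,-0.15],"dr":[0,0,-0.2]},{"travel":[0,0,-0.07],"dr":[0,0,-0.13]},{"travel":[-0.05,0.01,0],"dr":[0,0,-0.03]},{"travel":[-0.16,0.03,0],"dr":[0,0,0]},{"travel":[-0.22,0.043,0],"dr":[0,0,0]},{"travel":[-0.22,0.043,0],"dr":[0,0,0]},{"travel":[-0.2,0.043,0],"dr":[0,0,0]},{"travel":[-0.14,0.03,0],"dr":[0,0,0]},{"travel":[-0.06,0.01,0],"dr":[0,0,0]},{"travel":[0,0,0],"dr":[0,0,0]},{"travel":[0,0,0],"dr":[0,0,0]}]'; python3 -c "
from h import *
goto(.6,-.092,.0195,90)"
```

```text
time_s: 22.65
eef_pos: [0.5991, -0.0831, 0.0939]
eef_rot: [-0.01, 0.0, 1.0, 0.004]
wrist_force: [-0.5, -0.9, -5.0]
opening: 0.529
t 22.65 pos [ 0.5991 -0.0831  0.0939] jaw 89.9 q6 -1.90 open 0.529 F [-0.5 -0.9 -5. ]
 shift [-0.006 -0.059  0.496] mm [-0.9 -8.9 74.4]  dr [ 0.016 -0.039 -0.002] alt half turn drz 6.0
```

```bash
python3 -m handwheel '[{"travel":[-0.006,-0.06,0],"dr":[0.016,-0.039,0]},{"travel":[0,0,0.1],"dr":[0,0,0]},{"travel":[0,0,0.12],"dr":[0,0,0]},{"travel":[0,0,0.1],"dr":[0,0,0]},{"travel":[0,0,0.05],"dr":[0,0,0]},{"travel":[0,0,0],"dr":[0,0,0]},{"travel":[0,0,0],"dr":[0,0,0]}]'; python3 -c "
from h import *
goto(.6,-.092,.0195,90)"
```

```text
time_s: 23.23
eef_pos: [0.5926, -0.0918, 0.0324]
eef_rot: [-0.005, 0.004, 1.0, 0.001]
wrist_force: [0.7, 0.3, -4.2]
opening: 0.531
t 23.23 pos [ 0.5926 -0.0918  0.0324] jaw 89.6 q6 -1.91 open 0.531 F [ 0.7  0.3 -4.2]
 shift [-0.05  -0.001  0.086] mm [-7.4 -0.2 12.9]  dr [ 0.004 -0.018 -0.013] alt half turn drz 5.99
```

```bash
python3 -m handwheel '[{"travel":[-0.05,0,-0.01],"dr":[0.004,-0.018,-0.013]},{"travel":[0,0,0],"dr":[0,0,0]},{"travel":[0,0,0.02],"dr":[0,0,0]},{"travel":[0,0,0],"dr":[0,0,0]},{"travel":[0,0,0],"dr":[0,0,0]}]'; python3 -c "
from h import *
im2=viewer.camera('scene')[:,:,::-1]
cv2.imwrite('pics/p3.png',cv2.resize(im2[180:290,160:320],None,fx=3,fy=3,interpolation=2))
goto(.6,-.092,.0195,90)"
```

```text
time_s: 23.65
eef_pos: [0.6026, -0.0926, 0.0341]
eef_rot: [0.003, 0.0, 1.0, -0.001]
wrist_force: [0.1, 0.2, -5.3]
opening: 0.528
t 23.70 pos [ 0.6026 -0.0926  0.0341] jaw 90.0 q6 -1.92 open 0.529 F [ 0.1 -0.9 -4. ]
 shift [0.017 0.004 0.097] mm [ 2.6  0.6 14.6]  dr [-0.003  0.01  -0.   ] alt half turn drz 6.0
```

View pics/p3.png

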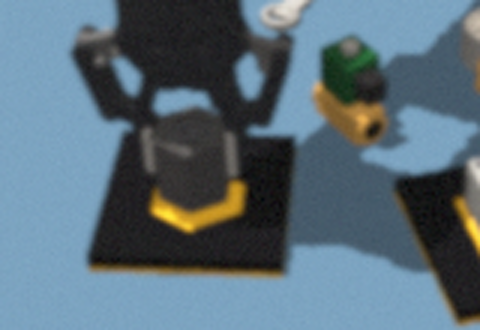

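The coupling hangs just above the hexagon, with yellow showing evenly left and right; lowering.

```bash
python3 -m handwheel '[{"travel":[0.017,0.004,0.02],"dr":[-0.003,0.01,0]},{"travel":[0,0,0.03],"dr":[0,0,0]},{"travel":[0,0,0.03],"dr":[0,0,0]},{"travel":[0,0,0.015],"dr":[0,0,0]},{"travel":[0,0,0],"dr":[0,0,0]},{"travel":[0,0,0],"dr":[0,0,0]}]'; python3 -c "
from h import *
goto(.6,-.092,.0195,90)"
```

```text
time_s: 24.2
eef_pos: [0.6005, -0.0922, 0.0195]
eef_rot: [0.001, -0.0, 1.0, -0.0]
wrist_force: [-1.5, 1.2, 0.5]
opening: 0.528
t 24.20 pos [ 0.6005 -0.0922  0.0195] jaw 90.0 q6 -1.92 open 0.528 F [-1.5  1.2  0.5]
 shift [0.004 0.001 0.   ] mm [0.5 0.2 0. ]  dr [-0.001  0.002  0.   ] alt half turn drz -6.0
```

```bash
python3 -m handwheel '[{"travel":[0,0,0],"dr":[0,0,0]},{"travel":[0,0,0],"dr":[0,0,0]},{"travel":[0,0,0],"dr":[0,0,0]},{"travel":[0,0,0],"dr":[0,0,0]},{"travel":[0,0,0],"dr":[0,0,0]},{"travel":[0,0,0],"dr":[0,0,0]},{"travel":[0,0,0],"dr":[0,0,0]}]' 1; python3 -m handwheel '[{"travel":[0,0,-0.05],"dr":[0,0,0]},{"travel":[0,0,-0.13],"dr":[0,0,0]},{"travel":[0,0,-0.2],"dr":[0,0,0]},{"travel":[0,0,-0.2],"dr":[0,0,0]},{"travel":[0,0,-0.2],"dr":[0,0,0.1]},{"travel":[0,0,-0.15],"dr":[0,0,0.2]},{"travel":[0,0,-0.05],"dr":[0,0,0.12]},{"travel":[0,0,0],"dr":[0,0,0]},{"travel":[0,0,0],"dr":[0,0,0]}]';  python3 -c "
from h import *
goto(.4136,.1156,.16,77.5)"
```

```text
time_s: 24.78
eef_pos: [0.6034, -0.0932, 0.0224]
eef_rot: [0.004, 0.0, 1.0, -0.001]
wrist_force: [0.5, -0.1, -0.3]
opening: 1.001
time_s: 25.53
eef_pos: [0.6013, -0.0924, 0.1792]
eef_rot: [0.003, 0.114, 0.994, -0.001]
wrist_force: [0.8, -0.1, -0.2]
opening: 0.996
t 25.53 pos [ 0.6013 -0.0924  0.1792] jaw 77.0 q6 -1.69 open 0.996 F [ 0.8 -0.1 -0.2]
 shift [1.522 1.083 0.128] mm [228.2 162.5  19.2]  dr [-0.002  0.012 -0.018] alt half turn drz 5.98
```

```bash
python3 -m handwheel '[{"travel":[0.1,0.07,0],"dr":[0,0.012,-0.018]},{"travel":[0.19,0.135,0],"dr":[0,0,0]},{"travel":[0.19,0.135,0],"dr":[0,0,0]},{"travel":[0.19,0.135,0],"dr":[0,0,0]},{"travel":[0.19,0.135,0],"dr":[0,0,0]},{"travel":[0.19,0.135,0],"dr":[0,0,0]},{"travel":[0.19,0.135,0],"dr":[0,0,0]},{"travel":[0.15,0.11,0],"dr":[0,0,0]},{"travel":[0.1,0.07,0],"dr":[0,0,0]},{"travel":[0.04,0.03,0],"dr":[0,0,0]},{"travel":[0,0,0],"dr":[0,0,0]},{"travel":[0,0,0],"dr":[0,0,0]}]';  python3 -c "
from h import *
goto(.4136,.1156,.08,77.5)"
```

```text
time_s: 26.53
eef_pos: [0.3948, 0.1221, 0.1669]
eef_rot: [-0.009, 0.098, 0.995, -0.001]
wrist_force: [0.0, -0.1, -0.4]
opening: 1.003
t 26.53 pos [0.3948 0.1221 0.1669] jaw 78.8 q6 -1.36 open 1.003 F [ 0.  -0.1 -0.4]
 shift [-0.132 -0.015  0.579] mm [-19.7  -2.3  86.9]  dr [-0.007 -0.035  0.042] alt half turn drz -5.96
```

```bash
python3 -m handwheel '[{"travel":[-0.132,-0.015,0],"dr":[-0.007,-0.035,0.042]},{"travel":[0,0,0.1],"dr":[0,0,0]},{"travel":[0,0,0.2],"dr":[0,0,0]},{"travel":[0,0,0.17],"dr":[0,0,0]},{"travel":[0,0,0.05],"dr":[0,0,0]},{"travel":[0,0,0],"dr":[0,0,0]},{"travel":[0,0,0],"dr":[0,0,0]}]';  python3 -c "
from h import *
im=viewer.camera('wrist')[:,:,::-1].copy();c=viewer.get_calibration('wrist')
t=np.linspace(0,6.28,40)
cv2.polylines(im,[proj(c,np.c_[.4136+.027*np.cos(t),.1156+.027*np.sin(t),.032+0*t]).astype(int)],True,(0,0,255))
a=np.radians(-12.5)
cv2.polylines(im,[proj(c,np.array([[.4136,.1156,.018],[.4136+.055*np.cos(a),.1156+.055*np.sin(a),.018]])).astype(int)],True,(0,0,255))
cv2.imwrite('pics/w4.png',im)
goto(.4136,.1156,.0085,77.5)"
```

```text
time_s: 27.12
eef_pos: [0.4229, 0.1096, 0.0867]
eef_rot: [0.003, 0.111, 0.994, -0.001]
wrist_force: [0.2, -0.1, -0.1]
opening: 0.994
t 27.17 pos [0.4232 0.1096 0.0871] jaw 77.3 q6 -1.37 open 0.999 F [-0.4 -0.6  0.5]
 shift [0.071 0.025 0.524] mm [10.7  3.8 78.6]  dr [-0.001  0.014 -0.006] alt half turn drz 5.99
```

View pics/w4.png

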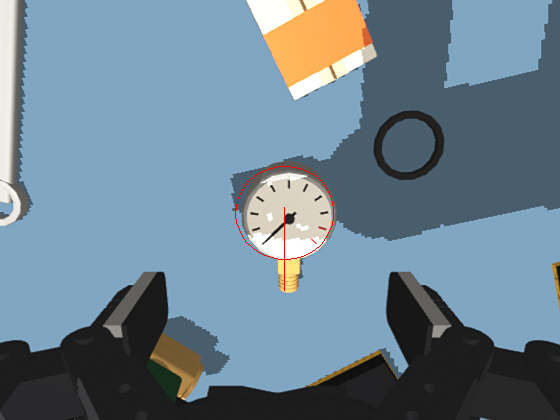

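```bash
python3 -m handwheel '[{"travel":[0.062,0.035,0],"dr":[0,0.014,0]},{"travel":[0,0,0.1],"dr":[0,0,0]},{"travel":[0.01,0,0.16],"dr":[0,0.006,0]},{"travel":[0.01,0,0.1],"dr":[0,0.006,0]},{"travel":[0,0,0.03],"dr":[0,0,0]},{"travel":[0,0,0],"dr":[0,0,0]},{"travel":[0,0,0],"dr":[0,0,0]}]';  python3 -c "
from h import *
goto(.415,.117,.0085,77.5)"
```

```text
time_s: 27.75
eef_pos: [0.4182, 0.1197, 0.0358]
eef_rot: [0.004, 0.11, 0.994, 0.001]
wrist_force: [-0.2, 0.6, 0.7]
opening: 1.001
t 27.75 pos [0.4182 0.1197 0.0358] jaw 77.3 q6 -1.35 open 1.001 F [-0.2  0.6  0.7]
 shift [ 0.017 -0.023  0.182] mm [ 2.6 -3.4 27.3]  dr [ 0.006  0.014 -0.005] alt half turn drz 5.99
```

```bash
python3 -m handwheel '[{"travel":[0.017,-0.023,0.05],"dr":[0.006,0.014,0]},{"travel":[0.004,0,0.06],"dr":[0,0.002,0]},{"travel":[0.004,0,0.05],"dr":[0,0.002,0]},{"travel":[0,0,0.02],"dr":[0,0,0]},{"travel":[0,0,0],"dr":[0,0,0]}]';python3 -c "
from h import *
goto(.415,.117,.0085,77.5)"
```

```text
time_s: 28.17
eef_pos: [0.4165, 0.1173, 0.0099]
eef_rot: [0.002, 0.11, 0.994, 0.001]
wrist_force: [-0.5, 0.1, -0.3]
opening: 1.002
t 28.17 pos [0.4165 0.1173 0.0099] jaw 77.4 q6 -1.35 open 1.002 F [-0.5  0.1 -0.3]
 shift [ 0.009 -0.004  0.009] mm [ 1.4 -0.6  1.4]  dr [ 0.003  0.007 -0.005] alt half turn drz 6.0
```

```bash
python3 -m handwheel '[{"travel":[0.009,-0.004,0.007],"dr":[0.003,0.007,0]},{"travel":[0,0,0],"dr":[0,0,0]},{"travel":[0,0,0],"dr":[0,0,0]},{"travel":[0,0,0],"dr":[0,0,0]},{"travel":[0,0,0],"dr":[0,0,0]},{"travel":[0,0,0],"dr":[0,0,0]},{"travel":[0,0,0],"dr":[0,0,0]},{"travel":[0,0,0],"dr":[0,0,0]},{"travel":[0,0,0],"dr":[0,0,0]},{"travel":[0,0,0],"dr":[0,0,0]},{"travel":[0,0,0],"dr":[0,0,0]}]' -1;python3 -c "
from h import *
goto(.532,.3465,.11,98)"
```

```text
time_s: 29.08
eef_pos: [0.4148, 0.117, 0.009]
eef_rot: [-0.001, 0.11, 0.994, -0.0]
wrist_force: [-0.2, -0.1, -1.1]
opening: 0.606
t 29.08 pos [0.4148 0.117  0.009 ] jaw 77.4 q6 -1.35 open 0.606 F [-0.2 -0.1 -1.1]
 shift [-0.987  1.407 -0.673] mm [-148.  211. -101.]  dr [-0.    -0.003 -0.688] alt half turn drz 5.31
```

```bash
python3 -m handwheel '[{"travel":[0,0,-0.05],"dr":[0,0,0]},{"travel":[0,0,-0.12],"dr":[0,0,-0.1]},{"travel":[0,0,-0.18],"dr":[0,0,-0.2]},{"travel":[0,0,-0.18],"dr":[0,0,-0.2]},{"travel":[0,0,-0.09],"dr":[0,0,-0.14]},{"travel":[-0.05,0.07,0],"dr":[0,0,-0.03]},{"travel":[-0.12,0.17,0],"dr":[0,0,0]},{"travel":[-0.13,0.185,0],"dr":[0,0,0]},{"travel":[-0.13,0.185,0],"dr":[0,0,0]},{"travel":[-0.13,0.185,0],"dr":[0,0,0]},{"travel":[-0.13,0.185,0],"dr":[0,0,0]},{"travel":[-0.13,0.185,0],"dr":[0,0,0]},{"travel":[-0.09,0.13,0],"dr":[0,0,0]},{"travel":[-0.05,0.07,0],"dr":[0,0,0]},{"travel":[-0.02,0.03,0],"dr":[0,0,0]},{"travel":[0,0,0],"dr":[0,0,0]},{"travel":[0,0,0],"dr":[0,0,0]}]';python3 -c "
from h import *
goto(.532,.3465,.013,98)"
```

```text
time_s: 30.5
eef_pos: [0.5322, 0.3565, 0.1125]
eef_rot: [-0.001, -0.073, 0.997, 0.0]
wrist_force: [0.5, -0.9, -1.6]
opening: 0.606
t 30.50 pos [0.5322 0.3565 0.1125] jaw 98.4 q6 -1.31 open 0.606 F [ 0.5 -0.9 -1.6]
 shift [ 0.01  -0.066  0.663] mm [ 1.6 -9.9 99.5]  dr [ 0.001 -0.003  0.013] alt half turn drz -5.99
```

```bash
python3 -m handwheel '[{"travel":[0.01,-0.066,0],"dr":[0,-0.003,0.013]},{"travel":[0,0,0.1],"dr":[0,0,0]},{"travel":[0,0,0.2],"dr":[0,0,0]},{"travel":[0,0,0.14],"dr":[0,0,0]},{"travel":[0,0,0.04],"dr":[0,0,0]},{"travel":[0,0,0],"dr":[0,0,0]},{"travel":[0,0,0],"dr":[0,0,0]}]';python3 -c "
from h import *
goto(.532,.3465,.013,98)"
```

```text
time_s: 31.08
eef_pos: [0.5313, 0.3361, 0.0415]
eef_rot: [0.0, -0.066, 0.998, -0.001]
wrist_force: [0.3, -0.5, -1.9]
opening: 0.606
t 31.08 pos [0.5313 0.3361 0.0415] jaw 97.5 q6 -1.32 open 0.606 F [ 0.3 -0.5 -1.9]
 shift [-0.014  0.068  0.19 ] mm [-2.2 10.2 28.5]  dr [-0.004  0.001 -0.016] alt half turn drz 5.98
```

```bash
python3 -m handwheel '[{"travel":[-0.014,0.055,0],"dr":[-0.004,0,-0.016]},{"travel":[0,0,0.04],"dr":[0,0,0]},{"travel":[0,0,0.02],"dr":[0,0,0]},{"travel":[0,0,0],"dr":[0,0,0]},{"travel":[0,0,0],"dr":[0,0,0]}]';python3 -c "
from h import *
im2=viewer.camera('scene')[:,:,::-1]
cv2.imwrite('pics/p4.png',cv2.resize(im2[180:290,370:530],None,fx=3,fy=3,interpolation=2))
goto(.532,.3465,.013,98)"
```

```text
time_s: 31.5
eef_pos: [0.5354, 0.3457, 0.037]
eef_rot: [0.004, -0.07, 0.998, 0.001]
wrist_force: [-1.0, 0.4, -1.6]
opening: 0.61
t 31.55 pos [0.5354 0.3457 0.0371] jaw 98.0 q6 -1.32 open 0.604 F [ 0.7  0.1 -0.9]
 shift [0.022 0.008 0.16 ] mm [ 3.3  1.2 24.1]  dr [0.004 0.015 0.001] alt half turn drz -6.0
```

View pics/p4.png

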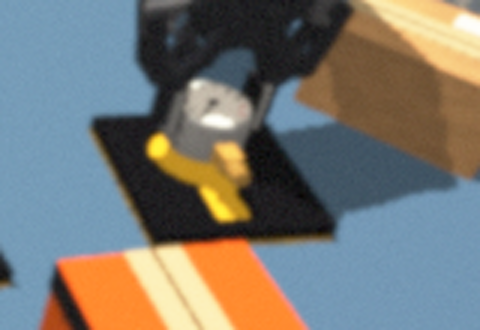

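```bash
python3 -c "
from h import *
# keyhole template fit in both views, origin & yaw of gauge nest
from scipy.optimize import minimize
def outline(x,y,a):
    t=np.linspace(-np.pi,np.pi,181); p=.035*np.c_[np.cos(t),np.sin(t)]
    p=p[np.abs(t)>np.arcsin(15/35)]; n=len(p)//2
    p=np.vstack([p[n:],p[:n]]) if 0 else p
    k=np.vstack([p[p[:,1]<0][::-1][::-1],[[.067,-.015],[.067,.015]],p[p[:,1]>=0]])
    R=np.array([[np.cos(a),-np.sin(a)],[np.sin(a),np.cos(a)]]); return k@R.T+[x,y]
for n in('top','scene'):
    im=cv2.imread(f'pics/{n}0.png');c=viewer.get_calibration(n)
    hsv=cv2.cvtColor(im,cv2.COLOR_BGR2HSV); m=(cv2.inRange(hsv,(18,140,110),(35,255,255))>0).astype(float)
    def cost(v,ret=False):
        k=outline(v[0],v[1],v[2]); g=np.ones(m.shape)
        for z in(.004,.014):
            d=np.zeros(m.shape,np.uint8);cv2.fillPoly(d,[(proj(c,np.c_[k,0*k[:,:1]+z])*16).round().astype(np.int32)],1,shift=4);g*=d
        u,vv=proj(c,[[.54,.35,.01]])[0].astype(int); s=np.s_[vv-45:vv+45,u-50:u+50]
        return np.abs(g-m)[s].sum()
    r=minimize(cost,[.532,.3465,.14],method='Nelder-Mead',options=dict(initial_simplex=[[.532,.3465,.14],[.54,.3465,.14],[.532,.354,.14],[.532,.3465,.3]]))
    print(n,r.x.round(4),r.fun)
goto(.532,.3465,.013,98)
"
```

```text
top [0.5324 0.3474 0.1489] 17.0
scene [0.5356 0.3483 0.131 ] 48.0
t 31.55 pos [0.5354 0.3457 0.0371] jaw 98.0 q6 -1.32 open 0.604 F [ 0.7  0.1 -0.9]
 shift [0.022 0.008 0.16 ] mm [ 3.3  1.2 24.1]  dr [0.004 0.015 0.001] alt half turn drz -6.0
```

```bash
python3 -m handwheel '[{"travel":[0.015,0.014,0],"dr":[0.004,0.015,0]},{"travel":[0.003,0,0.05],"dr":[0,0.002,0]},{"travel":[0.003,0,0.05],"dr":[0,0.002,0]},{"travel":[0,0,0.02],"dr":[0,0,0]},{"travel":[0,0,0],"dr":[0,0,0]},{"travel":[0,0,0],"dr":[0,0,0]}]';python3 -c "
from h import *
goto(.5335,.3475,.013,98)"
```

```text
time_s: 32.05
eef_pos: [0.5315, 0.3478, 0.0172]
eef_rot: [-0.002, -0.07, 0.998, -0.0]
wrist_force: [0.0, -0.4, -1.9]
opening: 0.611
t 32.05 pos [0.5315 0.3478 0.0172] jaw 98.1 q6 -1.32 open 0.611 F [ 0.  -0.4 -1.9]
 shift [-0.013 -0.004  0.028] mm [-2.  -0.6  4.2]  dr [-0.001 -0.006  0.002] alt half turn drz -6.0
```

```bash
python3 -m handwheel '[{"travel":[-0.01,-0.004,0.015],"dr":[0,-0.006,0]},{"travel":[0,0,0.012],"dr":[0,0,0]},{"travel":[0,0,0.003],"dr":[0,0,0]},{"travel":[0,0,0],"dr":[0,0,0]}]';python3 -c "
from h import *
goto(.5335,.3475,.013,98)"
```

```text
time_s: 32.38
eef_pos: [0.5334, 0.3474, 0.0133]
eef_rot: [-0.0, -0.07, 0.998, -0.0]
wrist_force: [0.6, -0.6, -1.5]
opening: 0.603
t 32.38 pos [0.5334 0.3474 0.0133] jaw 98.1 q6 -1.32 open 0.603 F [ 0.6 -0.6 -1.5]
 shift [-0.001  0.001  0.002] mm [-0.1  0.1  0.3]  dr [-0.001 -0.     0.002] alt half turn drz -6.0
```

Release, lift, and retreat to the start side so that the overhead view is clear.

```bash
python3 -m handwheel '[{"travel":[0,0,0.002],"dr":[0,0,0]},{"travel":[0,0,0],"dr":[0,0,0]},{"travel":[0,0,0],"dr":[0,0,0]},{"travel":[0,0,0],"dr":[0,0,0]},{"travel":[0,0,0],"dr":[0,0,0]},{"travel":[0,0,0],"dr":[0,0,0]},{"travel":[0,0,0],"dr":[0,0,0]}]' 1; python3 -m handwheel '[{"travel":[0,0,-0.05],"dr":[0,0,0]},{"travel":[0,0,-0.13],"dr":[0,0,0]},{"travel":[0,0,-0.2],"dr":[0,0,0]},{"travel":[0,0,-0.25],"dr":[0,0,0]},{"travel":[0,0,-0.25],"dr":[0,0,0]},{"travel":[0,0,-0.25],"dr":[0,0,0]},{"travel":[0.1,0.05,-0.2],"dr":[0,0,0]},{"travel":[0.22,0.12,0],"dr":[0,0,0]},{"travel":[0.22,0.12,0],"dr":[0,0,0]},{"travel":[0.22,0.12,0],"dr":[0,0,0]},{"travel":[0.22,0.12,0],"dr":[0,0,0]},{"travel":[0.22,0.12,0],"dr":[0,0,0]},{"travel":[0.22,0.12,0],"dr":[0,0,0]},{"travel":[0.22,0.12,0],"dr":[0,0,0]},{"travel":[0.22,0.12,0],"dr":[0,0,0]},{"travel":[0.15,0.08,0],"dr":[0,0,0]},{"travel":[0,0,0],"dr":[0,0,0]},{"travel":[0,0,0],"dr":[0,0,0]}]';python3 -c "
from h import *
a=viewer.camera('top')[:,:,::-1]; b=viewer.camera('scene')[:,:,::-1]
c=viewer.get_calibration('top')
cv2.imwrite('pics/top9.png',a)
t=ortho(a,c,.03,.42,.70,-.43,.43,.0011); s=cv2.resize(b[180:310,40:500],(t.shape[1],230))
cv2.imwrite('pics/end.png',np.vstack([t,s])); print(t.shape)
goto(.3,.5,.2,98)"
```

```text
time_s: 32.97
eef_pos: [0.5351, 0.3478, 0.0142]
eef_rot: [0.002, -0.07, 0.998, 0.0]
wrist_force: [0.0, -1.2, 0.2]
opening: 1.002
time_s: 34.47
eef_pos: [0.2008, 0.4716, 0.2342]
eef_rot: [0.007, -0.068, 0.998, 0.005]
wrist_force: [0.8, -0.7, 0.9]
opening: 0.996
(255, 782, 3)
t 34.57 pos [0.202  0.4713 0.2341] jaw 97.7 q6 -0.77 open 0.999 F [-0.1 -0.7  0.3]
 shift [-0.673  0.099  0.227] mm [-101.    14.8   34.1]  dr [ 0.018  0.027 -0.011] alt half turn drz 5.99
```

View pics/end.png

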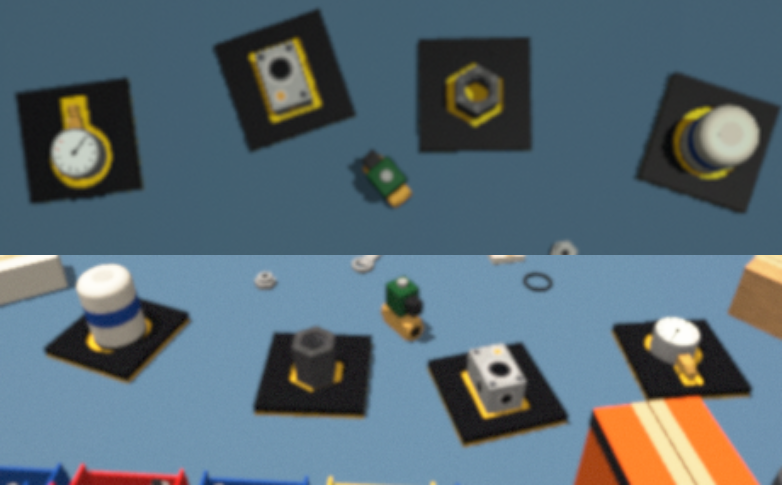

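```bash
python3 -c "
from h import *
im=cv2.imread('pics/top9.png'); c=viewer.get_calibration('top'); T=[]
a=np.linspace(0,2*np.pi,60)
def rot(p,d): d=np.radians(d); return p@np.array([[np.cos(d),np.sin(d)],[-np.sin(d),np.cos(d)]])
circ=lambda r:r*np.c_[np.cos(a),np.sin(a)]
hexa=.02656*np.c_[np.cos(np.arange(6)*np.pi/3),np.sin(np.arange(6)*np.pi/3)]
for x,y,z,p in((.5455,-.354,.092,circ(.032)),(.5335,.3475,.036,circ(.027)),(.6,-.092,.054,hexa),(.616,.119,.044,rot(np.array([[33,22],[-33,22],[-33,-22],[33,-22]])/1000,18.5))):
    t=ortho(im,c,z,x-.06,x+.06,y-.06,y+.06,.0004)[:300,:300].copy()
    q=np.c_[150-p[:,1]/.0004,150-p[:,0]/.0004]
    cv2.polylines(t,[q.round().astype(int)],True,(0,0,255)); T.append(t)
cv2.imwrite('pics/chk.png',np.vstack([np.hstack(T[:2]),np.hstack(T[2:])]))
"
```

```text
(no output)
```

View pics/chk.png

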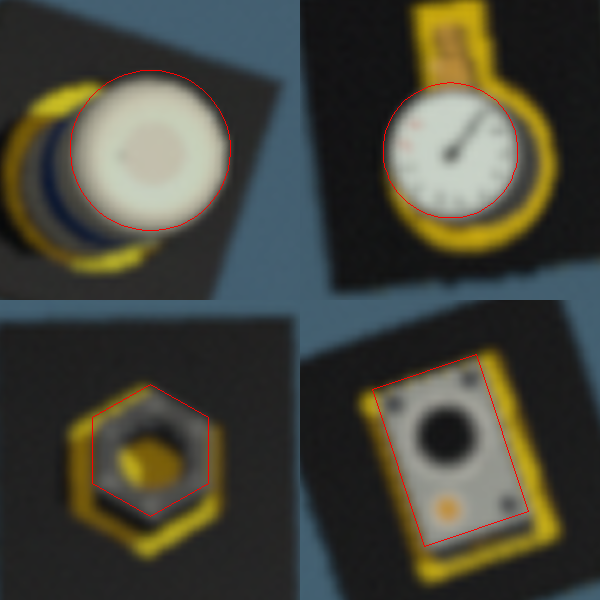

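All four tops lie within about 2 mm of where a spare seated in the middle of its nest should be. Their heights fit being down on the base, and the valve has not moved. Handing in.

```bash
python3 -c "
from bench import ctrl
print(ctrl.hand_in(), ctrl.get_obs()['time_s'])"
```

```text
the job is handed in; nothing more can be done
the job is handed in; nothing more can be done
```

All four spares are in their matching foam nests, and I handed the job in at about 35 s of robot time, against the 112 s limit. The order was filter, port block, coupling, gauge; each was lowered to the yellow base before the fingers opened.

- **Position:** In the last overhead picture, outlines drawn at the heights expected for seated parts matched all four tops to about 2 mm. The limit is 12 mm.
- **Orientation:** The block lies along its cut-out, and the gauge is dial up with its stem in the slot.
- **Seating:** The coupling's weight had come off the wrist before release. For the filter, block and gauge, seating was judged from the tool height and the pictures, because the wrist force still showed about 2–3 N of load just before release.
- **Solenoid valve:** It looks unmoved and upright in the final pictures; I did not measure it.
- **Gripper:** It ended open, clear of everything.
- **Disagreement:** The top and scene cameras differed by about 3 mm on the gauge nest's position, so I used a value between them.

No check failed, and the hand-in gave no verdict.

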